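# Height check of a bearing housing under a bridge gauge

## Task

Check that the loose bearing housing clears the height limit: set it flat on the gauge plate in front of the bridge, lengthways to the lane, then push it along the lane under the bridge bar until it meets the sprung end stop, and press it against the stop with about 10 N for a second. Never load the stop with 20 N or more, do not ram the bar, and leave the housing there, flat and touching the stop, with the tools around left alone.

Things in the scene. Friction and masses are not known exactly. Their poses are not given: they have to be found in the camera images.
- casting_center (a point): Centre of the loose cast bearing housing (0.5 to 0.9 kg, dark steel), half-way up its 46 mm height. Its x axis is its length, z is up; both ends and both sides are alike. Grasp it from above across its 36 mm wide body, above the flange. To push it, press on the upright end face of the body, 50 mm from the centre and 10 to 40 mm above its underside.
- casting: The same housing; origin at the centre of its underside, x along its length, z up. Foot flange 110 mm long, 56 mm wide (48 mm in the last 6 mm at each end), 10 mm thick; on it a body 100 mm long, 36 mm wide, up to 40 mm height; on that a top pad 90 x 30 mm, up to 46 mm. On the smooth, oiled plate it drags with about 1 to 2.5 N, more if it is also pressed down.
- stop_face (a point): Point on the top of the fixed gauge's plate (8 mm above the bench), on the lane's centre line, just behind the end stop's pad. Its x is the push direction (along the lane, away from the robot), y left, z up. The seated housing's centre comes to x = -79 to -55 mm, depending on where the stop is set; the housing is then right through under the bar (at -50 to -30 mm) and sticks out 60 to 84 mm in front of it.
- gauge: Fixed steel gauge; origin on the bench on the lane's centre line, 115 mm before stop_face; x = push direction. Along x from here: plate 8 mm thick, 130 mm wide, -160 to 150 mm; two rails 8 mm high above it, 61 mm apart, 5 to 110 mm, their mouth flared to 86 mm at -37 mm; bar 65 to 85 mm; open plate to set the housing down on: -160 to -37 mm.
- bridge: The fixed bridge: steel bar 20 mm deep, 114 mm long across the lane, underside 48.5 mm and top 60.5 mm above the plate (bolt heads to 65 mm), on two round posts 16 mm thick, 104 mm apart. The housing clears it by 2.5 mm. Same origin and axes as the gauge: the bar's middle is at x = 75 mm.
- stop: The end stop's fixed block, 22 x 46 x 34 mm, with a rod that carries a round steel pad, 22 mm across, 2 to 24 mm above the plate, which meets the end of the housing's flange. Where the rod is locked differs: the pad's face is 0 to 24 mm in front (-x) of stop_face, and must be felt for. The pad gives 1 mm per 20 N, at most 3 mm, and springs back. Same origin and axes as the gauge.
- oil_can: Bystander: round copper-coloured oil can, 61 mm across, 181 mm tall with its spout; origin at the centre of its underside.
- spanner: Bystander: steel spanner lying flat, 216 mm long (along its y), 40 mm wide, 8 mm thick; origin at the centre of its underside.
- punch: Bystander: round steel punch lying flat, 141 mm long (along its y), 18 mm thick; origin at the centre of its underside.
Things that resemble listed ones, but are neither listed nor needed, are in the scene too. Of the things that look like the casting, take the one that is farthest from the robot's base at the start.

How it is judged (in metres and radians):
On the way, in this order (a step that is already met when the one before it is completed fails the run):
1. the housing lies flat on the gauge plate in front of the bridge bar, lengthways to the lane (z of casting_center in the frame of stop_face between 0.02 and 0.026 m and angle between casting's own z axis and vertical below 0.04 rad and x of casting_center in the frame of stop_face between -0.26 and -0.105 m and y of casting_center in the frame of stop_face between -0.025 and 0.025 m and angle between the x axis of casting and the x axis of stop_face, either way round below 0.3 rad and contact force between casting and gauge above 1 N), for 0.1 s.
2. the housing, under the bar, is pressed against the end stop with at least 3 N for half a second (z of casting_center in the frame of stop_face between 0.02 and 0.026 m and angle between casting's own z axis and vertical below 0.04 rad and x of casting_center in the frame of stop_face above -0.082 m and y of casting_center in the frame of stop_face between -0.005 and 0.005 m and contact force between casting and stop above 3 N), for 0.5 s.
At the end, for the whole second after the job is handed in: The housing rests released and still in the lane under the bar: flat on the plate, square to the lane within 0.08 rad and 5 mm, its end right through under the bar and touching the stop's pad (over 0.15 N) (z of casting_center in the frame of stop_face between 0.02 and 0.026 m and angle between casting's own z axis and vertical below 0.04 rad and x of casting_center in the frame of stop_face between -0.0815 and -0.051 m and contact force between casting and stop above 0.15 N and y of casting_center in the frame of stop_face between -0.005 and 0.005 m and angle between the x axis of casting and the x axis of stop_face, either way round below 0.08 rad and linear speed of casting below 0.01 m/s and contact force between each of the arm, the fingers and casting below 0.1 N).
It fails at once if the end stop is loaded with 20 N or more by the housing (contact force between casting and stop above 20 N).
It fails at once if the housing is rammed against the bridge (over 12 N) (contact force between casting and bridge above 12 N).
It fails at once if a bystander is moved by more than 20 mm (distance of any of oil_can, spanner, punch from where it was at the start of the episode above 0.02 m).
It also fails if it takes over 67 s, if anything falls off the work surface, if the arm or the gripper's body presses on something with over 40 N, if the wrist force passes 120 N, or if a joint passes its speed limit or range.

## Robot

A 7-joint arm with a two-finger parallel gripper is mounted at the origin on a cart in front of the work surface, level with it; the furniture and walls round the work are solid. World frame = base frame: x ahead of the robot, y to its left, z up, the work surface at z = 0. Lengths are in mm, angles in degrees, forces in N, time in s.
With the tool pointing down it reaches from about 400 to 850 mm from the base axis. Payload 6.9 kg.
Tool frame: the origin (TCP) lies where the fingers leave the gripper's body, on its centre line; the fingertips stand 73 mm ahead of it and the grasp point (between the pads) lies 54 mm ahead of it (arm.grip_depth is the distance from the TCP to the grasp point, in mm); z points along the fingers, y is the direction in which the jaws open and shut (so a half turn about z gives the same grasp; the last joint's range is limited). The gripper opens to 85 mm and grips with 20 to 120 N. Pads are 22 mm wide; open, the fingers measure 114 mm over their backs; the gripper's body (76 mm by 85 mm) begins 54 mm behind the grasp point. The pads swing forward as they close: fully open they stand 13 mm farther back than shut.
Start: joints at [-59.845, 29.078, -13.613, 85.955, 7.202, 65.827, -8.869], TCP at [255.325, 570.459, 303.875] pointing down, gripper open.
Joint ranges: [-176.47, 176.47], [-13.61, 117.27], [-81.72, 77.17], [0.22, 143.17], [-87.28, 267.28], [10, 112.55], [-165.47, 165.47]. Speed limits (degrees/s): [136.94, 136.94, 180, 180, 180, 180, 180].

## Interface

Orientations are given as a 3x3 rotation matrix whose columns are the frame's x, y, z axes.
In Python, from workcell import readout, imaging, arm gives the robot as it stands. The module is installed in compiled form; this text tells all that it offers.
- The arm moves only by the tool drive_tool, never from a script. Its argument "rows" is a list that holds one entry, the list of rows, each a list of 7 numbers: the shift along the tool's x, y, z in cm, then the turn, a rotation vector about the tool's x, y, z in rad, then the closure, from 0 (fully open) to 1 (shut). In form: [[[x, y, z, ax, ay, az, jaw], ...]]. A call has 1 to 12 rows; each row shifts and turns the commanded pose from where the row before left it, along the tool's axes as they then stand; what a row does not reach is not made up. A row lasts 1/12 s, in which the tool goes at most 41.7 mm and 7.16 degrees, less where a joint would pass 70% of its speed; a pose out of reach is approached as far as the arm can. A call is refused whole if a number of a shift passes 4.17 or a number of a turn 0.125, either way. A call with a gripper value outside its range is refused whole. The fingers move at their own pace and stop on an object; "grip_force" is the grip in N (left out, the last holds). Time passes only in rows, so rows that do not move let the fingers close. It gives the time, the measured TCP pose, the force and the opening at its end, in the units of the state.
- readout.read_state(): the state, without advancing time (a new reading comes with each control period).
- imaging.camera(name): name is "scene" or "side" or "wrist"; returns the picture (384x512x3 uint8, red, green, blue); there is no depth.
- imaging.camera_model(name): a dict with "intrinsics" (3x3 intrinsics, pixels), "dist_coeffs" ([k1, k2, p1, p2, k3] as OpenCV has them; the pictures are not rectified), "view" (4x4, takes a point from world to camera coordinates); the wrist camera has in their place "tool_from_camera" (4x4, takes a point from camera to tool coordinates, whose origin is the TCP and whose axes are the flange's). Camera axes: x right, y down, z forward; pixel columns grow to the right and rows downward; lengths in mm; the calibration is good to about 2 mm. A picture is of the moment at which its call begins: read the wrist's pose just before it. camera_model takes no time and is no camera call.
- arm.sign_off(): hands the job in, once; it reports no verdict.
The state is a dict: "time": time; "qpos": joint angles; "qvel": joint speeds; "effort": joint torques, N m; "ee_pos": TCP position; "tool_rot": TCP orientation; "force": force on the tool from outside, world axes, zero at the start; "torque": the same for the moment, N m; "width": opening from 0.0 (shut) to 1.0 (fully open).
Only numpy, scipy, OpenCV 4.12 (cv2) and the standard library are available. Lean on these libraries where they do the work, as an engineer would, in place of code of your own. Each camera call takes 0.05 s, during which the arm holds its last target. There are 200 camera calls.

## Working session

There is one attempt and no reset: what is moved stays moved. The work goes in short steps, Python scripts to look and compute and a tool call to move; the robot and the scene stay as the last step left them, time stands still between calls to the robot, and variables do not carry over. Pictures are saved under pics/ and viewed, about 8 in all and at most 12, crops included, and the job is handed in when it is done.

Besides the shell and the picture viewer there is one more tool, called after "Emit:" as a command line: name --argument value ..., lists and objects as JSON in quotes. drive_tool: Moves the arm, as the interface text tells. Its arguments: {"type":"object","properties":{"rows":{"type":"array"},"grip_force":{"type":"number"}},"required":["rows"]}

```bash
mkdir -p pics; cat > h.py <<'E'
import numpy as np, cv2
from workcell import readout, imaging, arm
def ray(name,uv,st=None):
    m=imaging.camera_model(name); K=np.array(m["intrinsics"]);d=np.array(m["dist_coeffs"])
    p=cv2.undistortPoints(np.array(uv,float).reshape(-1,1,2),K,d).reshape(-1,2)
    v=np.c_[p,np.ones(len(p))]
    if name=="wrist":
        T=np.array(m["tool_from_camera"]);R=np.array(st["tool_rot"]);t=np.array(st["ee_pos"])
        return R@T[:3,3]+t,(R@T[:3,:3]@v.T).T
    V=np.array(m["view"]);R=V[:3,:3]
    return -R.T@V[:3,3],(R.T@v.T).T
def onz(name,uv,z,st=None):
    c,v=ray(name,uv,st); return c+v*((z-c[2])/v[:,2])[:,None]
def proj(name,P,st=None):
    m=imaging.camera_model(name);K=np.array(m["intrinsics"]);d=np.array(m["dist_coeffs"])
    P=np.array(P,float).reshape(-1,3)
    if name=="wrist":
        T=np.array(m["tool_from_camera"]);R=np.array(st["tool_rot"]);W=np.eye(4);W[:3,:3]=R;W[:3,3]=st["ee_pos"]
        V=np.linalg.inv(W@T)
    else: V=np.array(m["view"])
    return cv2.projectPoints(P,cv2.Rodrigues(V[:3,:3])[0],V[:3,3],K,d)[0].reshape(-1,2)
def snap(name,fn):
    st=readout.read_state();im=imaging.camera(name);cv2.imwrite(fn,cv2.cvtColor(im,cv2.COLOR_RGB2BGR));return st,im
E
python3 - <<'E'
from h import *
s=readout.read_state();print(s["time"],s["ee_pos"],np.round(s["tool_rot"],3).tolist(),s["width"])
for n in("scene","side"):snap(n,f"pics/{n}0.png");print(n,ray(n,[[256,192]]))
E
```

```text
0.0 [255.21819411 570.11872388 303.05376115] [[-0.913, 0.408, -0.001], [0.408, 0.913, -0.002], [-0.0, -0.002, -1.0]] 1.001285775207408
scene (array([ 161.95353424, -668.40102624,  713.69562121]), array([[ 0.39401036,  0.63209818, -0.66727123]]))
side (array([  205.98398054, -1184.34630003,   565.37755343]), array([[ 0.27907895,  0.88102024, -0.38225702]]))
```

View pics/scene0.png

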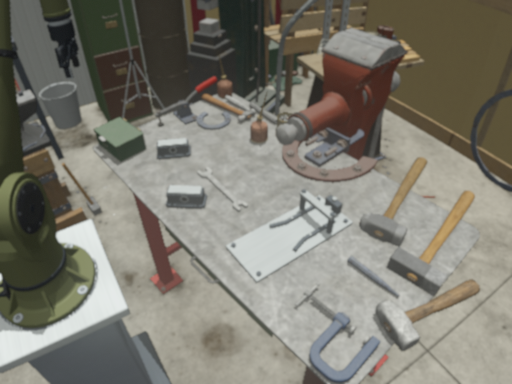

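View pics/side0.png

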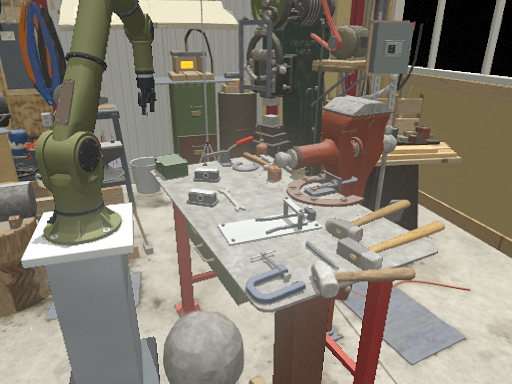

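The scene view shows two housings, at (173,148) and (186,195). The gauge plate has corners near (230,245) and (350,220), the bridge is at about (318,210), the spanner at (222,188), the punch at (373,277) and the oil can at (259,130). Next I'll measure these and view an enlarged crop.

```bash
python3 - <<'E'
from h import *
for n,uv,z in [("A",[173,148],23),("B",[186,195],23),("plateL",[229,245],8),("plateB",[259,278],8),("plateR",[351,221],8),("can",[259,140],0),("spn1",[201,171],4),("spn2",[242,207],4),("punch1",[350,260],8),("punch2",[396,295],8)]:
    print(n,onz("scene",[uv],z).round(0))
im=cv2.imread("pics/scene0.png")
a=cv2.resize(im[130:280,150:360],None,fx=3.7,fy=3.7,interpolation=cv2.INTER_CUBIC);cv2.imwrite("pics/c1.png",a)
E
```

```text
A [[457. 307.  23.]]
B [[401.  78.  23.]]
plateL [[ 420. -129.    8.]]
plateB [[ 430. -249.    8.]]
plateR [[ 728. -228.    8.]]
can [[732. 225.  -0.]]
spn1 [[491. 174.   4.]]
spn2 [[517. -27.   4.]]
punch1 [[ 638. -322.    8.]]
punch2 [[ 658. -451.    8.]]
```

View pics/c1.png

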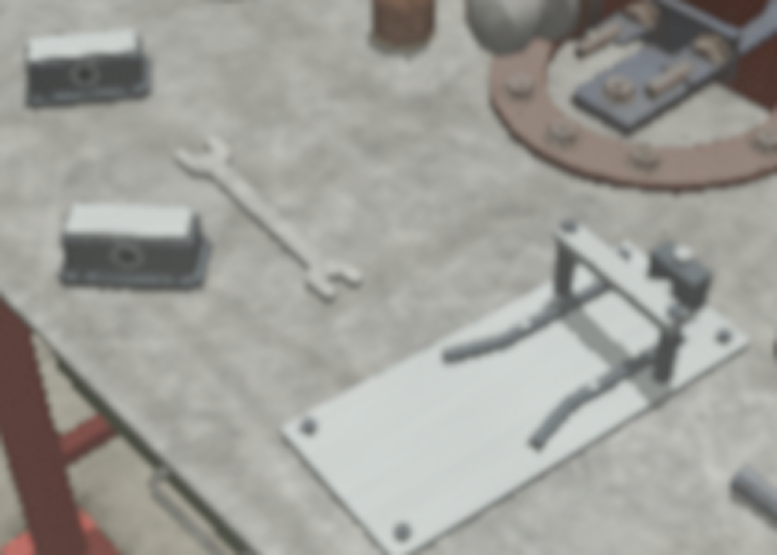

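```bash
cat >> h.py <<'E'
def plan(pos,yaw=None):
    "shift (cm, tool axes) and rotvec to a tool-down pose at pos; yaw (deg) = direction of the tool's y axis, or its opposite"
    from scipy.spatial.transform import Rotation as Ro
    s=readout.read_state();R=np.array(s["tool_rot"]);d=np.array(pos)-s["ee_pos"]
    print("t",round(s["time"],2),"pos",np.round(s["ee_pos"],1),"w",round(s["width"],2),"F",np.round(s["force"],1))
    print("shift cm tool",np.round(R.T@d/10,2))
    if yaw is not None:
        for k in(0,180):
            a=np.radians(yaw+k);y=np.array([np.cos(a),np.sin(a),0]);z=np.array([0,0,-1.]);T=np.c_[np.cross(y,z),y,z]
            print("rotvec",Ro.from_matrix(R.T@T).as_rotvec().round(4), "q7",s["qpos"][6].round(0), "after-turn shift",np.round(T.T@d/10,2))
E
python3 - <<'E'
from h import *
c=lambda p:[[150+u/3.7,130+v/3.7] for u,v in p]
P=onz("scene",c([(283,432),(397,553),(748,343)]),8);print(P.round(1),np.linalg.norm(P[1]-P[0]),np.linalg.norm(P[2]-P[1]))
d=P[2]-P[1];yaw=np.degrees(np.arctan2(d[1],d[0]));print("lane yaw",yaw, "centre",(P[0]+P[2])/2)
A=onz("scene",c([(28,103),(148,95)]),0);print("A edge",A.round(1),np.degrees(np.arctan2(*(A[1]-A[0])[1::-1])))
print(np.round(imaging.camera_model("wrist")["tool_from_camera"],2))
plan([457,307,303],None)
E
```

```text
[[ 412.4 -130.3    8. ]
 [ 424.9 -250.5    8. ]
 [ 726.  -234.3    8. ]] 120.85525908947479 301.4691960166699
lane yaw 3.0746610596840944 centre [ 569.18237891 -182.26954675    8.        ]
A edge [[403.8 315.3   0. ]
 [497.2 268.9   0. ]] -26.44730282567283
[[ -0.    -0.96  -0.27  69.64]
 [  1.    -0.     0.     1.35]
 [ -0.    -0.27   0.96 -70.79]
 [  0.     0.     0.     1.  ]]
t 0.1 pos [255.3 570.1 303.1] w 1.0 F [ 0.1 -0.8  0.8]
shift cm tool [-29.16 -15.78   0.04]
```

Emit:
drive_tool --rows '[[[-3.64,-1.97,0,0,0,0,0],[-3.64,-1.97,0,0,0,0,0],[-3.64,-1.97,0,0,0,0,0],[-3.64,-1.97,0,0,0,0,0],[-3.64,-1.97,0,0,0,0,0],[-3.64,-1.97,0,0,0,0,0],[-3.64,-1.97,0,0,0,0,0],[-3.64,-1.97,0,0,0,0,0],[0,0,1,0,0,0,0],[0,0,1,0,0,0,0],[0,0,0,0,0,0,0],[0,0,0,0,0,0,0]]]' --grip_force 60

```text
time: 1.1
ee_pos: [455.4, 308.7, 283.1]
tool_rot: [[-0.914, 0.406, -0.002], [0.406, 0.914, -0.0], [0.002, -0.001, -1.0]]
force: [-0.1, 0.8, -0.8]
width: 0.998
```

```bash
python3 - <<'E'
from h import *
st,im=snap("wrist","pics/w1.png");print(st["time"],st["ee_pos"],np.linalg.norm(st["qvel"]))
import json;json.dump({k:np.array(st[k]).tolist() for k in("ee_pos","tool_rot")},open("w1.json","w"))
E
```

```text
1.1 [455.43817485 308.74388363 283.08063957] 1.8156898009457783
```

View pics/w1.png

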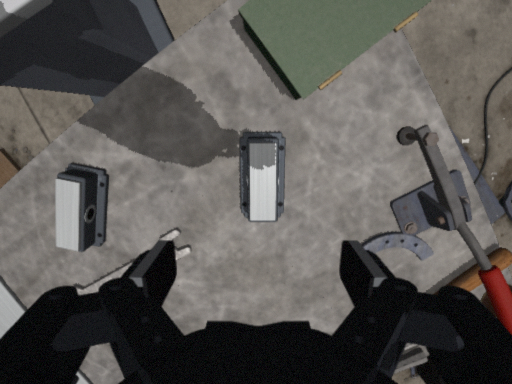

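The wrist view shows housing A at (263,178) with its pad bright, its length along the image's vertical. Housing B is at the left, (80,210), and nothing is crowding A. I'll measure the pad and check it against 90 x 30.

```bash
python3 - <<'E'
from h import *
import json
st=json.load(open("w1.json"))
g=cv2.imread("pics/w1.png",0)
def rect(box,z,thr,inv):
    u0,v0,u1,v1=box;r=g[v0:v1,u0:u1]
    m=((r<thr) if inv else (r>thr)).astype(np.uint8)
    c=max(cv2.findContours(m,0,1)[0],key=cv2.contourArea).reshape(-1,2)+[u0,v0]
    P=onz("wrist",c,z,st);R=cv2.minAreaRect(P[:,:2].astype(np.float32));b=cv2.boxPoints(R)
    e=max((b[1]-b[0],b[2]-b[1]),key=np.linalg.norm);a=np.degrees(np.arctan2(e[1],e[0]))
    print(np.round(R[0],1),np.round(R[1],1),"yaw",(a+90)%180-90)
    return R[0],(a+90)%180-90
c,a=rect((230,120,300,230),46,170,False)
c2,a2=rect((228,115,300,230),10,75,True)
plan([c[0],c[1],283],a+90)
E
```

```text
[470.5 309.7] [28.8 64.1] yaw -24.408768
[455.7 306.9] [ 68.5 113.3] yaw -25.478539
t 1.15 pos [455.6 309.1 283.7] w 1.0 F [-0.2  0.2 -0.3]
shift cm tool [-1.33  0.66  0.07]
rotvec [-0.0003 -0.0011  0.0079] q7 24.0 after-turn shift [-1.33  0.67  0.07]
rotvec [ 1.8000e-03 -5.0000e-04 -3.1336e+00] q7 24.0 after-turn shift [ 1.33 -0.67  0.07]
```

```bash
python3 - <<'E'
import cv2
im=cv2.imread("pics/w1.png")[115:235,215:315]
im=cv2.convertScaleAbs(im,alpha=1.6,beta=10)
cv2.imwrite("pics/c2.png",cv2.resize(im,None,fx=5,fy=5,interpolation=cv2.INTER_CUBIC))
E
```

```text
(no output)
```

View pics/c2.png

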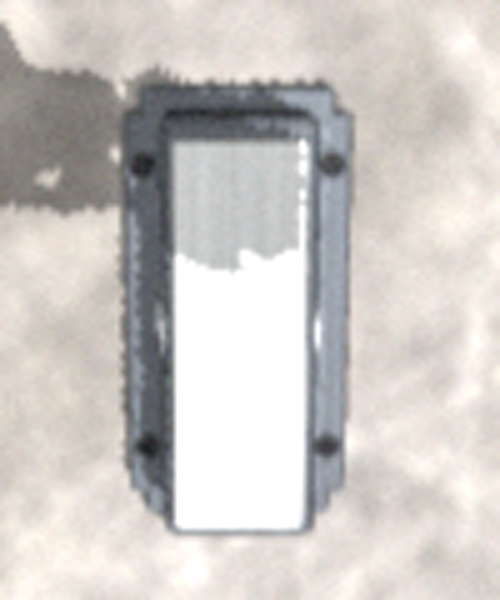

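The crop shows the whole pad, with its upper part in the gripper's shadow: corners (172,138), (308,138), (302,530), (176,530). The flange corners sit at about u=124–352.

```bash
python3 - <<'E'
from h import *
import json
st=json.load(open("w1.json"))
f=lambda p:[[215+u/5,115+v/5] for u,v in p]
P=onz("wrist",f([(172,138),(308,138),(302,530),(176,530)]),46,st)[:,:2]
print(P.round(1),[np.linalg.norm(P[i]-P[i-1]).round(1) for i in range(4)],P.mean(0))
d=P[2]+P[3]-P[0]-P[1];a=np.degrees(np.arctan2(d[1],d[0]));print(a)
Q=onz("wrist",f([(123,165),(352,165),(345,445),(130,445)]),10,st)[:,:2];print("holes-row flange",Q.mean(0),np.linalg.norm(Q[1]-Q[0]),np.linalg.norm(Q[3]-Q[2]))
d=Q[2]+Q[3]-Q[0]-Q[1];print(np.degrees(np.arctan2(d[1],d[0])))
c=P.mean(0)
plan([c[0],c[1],200],a+90)
E
```

```text
[[412.8 319.3]
 [424.9 346.4]
 [508.2 309.6]
 [496.1 282.5]] [np.float64(91.1), np.float64(29.7), np.float64(91.1), np.float64(29.7)] [460.49523953 314.473087  ]
-23.844078872420923
holes-row flange [460.51042746 314.62337266] 56.06722345955597 55.529799730873876
-23.726257658738678
t 1.15 pos [455.6 309.1 283.7] w 1.0 F [-0.2  0.2 -0.3]
shift cm tool [-0.24  0.69  8.37]
rotvec [-0.0003 -0.0011 -0.0019] q7 24.0 after-turn shift [-0.23  0.69  8.37]
rotvec [-1.8000e-03  5.0000e-04  3.1397e+00] q7 24.0 after-turn shift [ 0.23 -0.69  8.37]
```

The pad comes out at 91 x 30 and the flange at 56, and both give the same centre (460.5, 314.5) at yaw -23.8°. Descending to grasp.

Emit:
drive_tool --rows '[[[-0.24,0.69,0.5,0,0,0,0],[0,0,3,0,0,0,0],[0,0,4,0,0,0,0],[0,0,4,0,0,0,0],[0,0,3,0,0,0,0],[0,0,2,0,0,0,0],[0,0,1.5,0,0,0,0],[0,0,1,0,0,0,0],[0,0,0.7,0,0,0,0],[0,0,0,0,0,0,0],[0,0,0,0,0,0,0]]]'

```text
time: 2.07
ee_pos: [461.9, 313.6, 87.3]
tool_rot: [[-0.913, 0.408, 0.001], [0.408, 0.913, 0.0], [-0.0, 0.001, -1.0]]
force: [-0.6, 0.0, -0.5]
width: 1.001
```

Emit:
drive_tool --rows '[[[0,0,0,0,0,0,0.3],[0,0,0,0,0,0,0.6],[0,0,0,0,0,0,0.9],[0,0,0,0,0,0,0.9],[0,0,0,0,0,0,0.9],[0,0,0,0,0,0,0.9],[0,0,0,0,0,0,0.9],[0,0,0,0,0,0,0.9]]]' --grip_force 60

```text
time: 2.73
ee_pos: [461.9, 312.8, 87.7]
tool_rot: [[-0.913, 0.409, 0.001], [0.409, 0.913, 0.0], [-0.001, 0.0, -1.0]]
force: [-0.7, -0.6, 5.8]
width: 0.411
```

Gripped at 35 mm opening, which matches the body. Before carrying it over, I'll triangulate the vise knob for clearance and plan the lift and the move to a viewing position.

```bash
python3 - <<'E'
from h import *
def tri(a,b):
    c1,v1=ray("scene",[a]);c2,v2=ray("side",[b]);v1=v1[0];v2=v2[0]
    s=np.linalg.lstsq(np.c_[v1,-v2],c2-c1,rcond=None)[0];p,q=c1+s[0]*v1,c2+s[1]*v2
    print((p+q)/2,np.linalg.norm(p-q))
tri((289,131),(283,160)); tri((319,199),(292,208))
plan([690,-150,300],93)
E
```

```text
[690.6297699   16.11340808 158.98952489] 9.036669832858824
[ 663.01204927 -156.49834323   53.33349132] 18.952021439178786
t 2.73 pos [461.9 312.8  87.7] w 0.41 F [-0.7 -0.6  5.8]
shift cm tool [-39.75 -32.9  -21.22]
rotvec [ 2.000e-04  6.000e-04 -4.735e-01] q7 20.0 after-turn shift [-20.36 -47.41 -21.23]
rotvec [ 8.0000e-04 -2.0000e-04  2.6681e+00] q7 20.0 after-turn shift [ 20.36  47.41 -21.23]
```

Emit:
drive_tool --rows '[[[0,0,-1,0,0,0,0.9],[0,0,-2,0,0,0,0.9],[0,0,-3.5,0,0,0,0.9],[0,0,-4,0,0,0,0.9],[0,0,-4,0,0,0,0.9],[0,0,-4,0,0,0,0.9],[0,0,-2,0,0,0,0.9],[0,0,-1,0,0,0,0.9],[0,0,0,0,0,0,0.9],[0,0,0,0,0,0,0.9]]]'

```text
time: 3.57
ee_pos: [461.1, 312.4, 300.6]
tool_rot: [[-0.913, 0.408, -0.002], [0.408, 0.913, -0.001], [0.001, -0.002, -1.0]]
force: [-0.4, -0.6, -8.6]
width: 0.405
```

Emit:
drive_tool --rows '[[[0,0,0,0,0,-0.1184,0.9],[0,0,0,0,0,-0.1184,0.9],[0,0,0,0,0,-0.1184,0.9],[0,0,0,0,0,-0.1184,0.9],[0,-1.5,0,0,0,0,0.9],[0,-3,0,0,0,0,0.9],[-0.5,-4,0,0,0,0,0.9],[-0.5,-4,0,0,0,0,0.9],[-0.5,-4,0,0,0,0,0.9],[-0.5,-4,0,0,0,0,0.9],[-0.5,-4,0,0,0,0,0.9],[-0.5,-4,0,0,0,0,0.9]]]'

```text
time: 4.57
ee_pos: [505.5, 27.4, 299.6]
tool_rot: [[-0.999, -0.051, -0.004], [-0.051, 0.999, -0.0], [0.004, -0.0, -1.0]]
force: [1.7, 1.1, -6.7]
width: 0.411
```

Emit:
drive_tool --rows '[[[0,-4,0,0,0,0,0.9],[0,-4,0,0,0,0,0.9],[0,-4,0,0,0,0,0.9],[-2,-3.5,0,0,0,0,0.9],[-3,-2.5,0,0,0,0,0.9],[-3,-2,0,0,0,0,0.9],[-3,-1,0,0,0,0,0.9],[-2,0,0,0,0,0,0.9],[-1,0,0,0,0,0,0.9],[0,0,0,0,0,0,0.9],[0,0,0,0,0,0,0.9],[0,0,0,0,0,0,0.9]]]'

```text
time: 5.57
ee_pos: [656.2, -172.6, 299.9]
tool_rot: [[-0.999, -0.052, -0.004], [-0.052, 0.999, 0.0], [0.004, 0.001, -1.0]]
force: [-0.2, -0.2, -7.1]
width: 0.407
```

```bash
python3 - <<'E'
from h import *
st,im=snap("wrist","pics/w2.png");print(st["time"],st["ee_pos"],np.linalg.norm(st["qvel"]))
import json;json.dump({k:np.array(st[k]).tolist() for k in("ee_pos","tool_rot")},open("w2.json","w"))
E
```

```text
5.5667 [ 656.22850201 -172.60232581  299.87948189] 1.3032420092353392
```

View pics/w2.png

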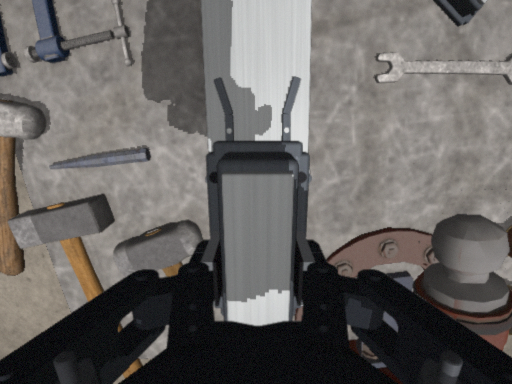

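The wrist view shows the plate's side edges at u≈205 and 310, the rail mouth tips near (219,80) and (298,78), and the held housing at (258,230). I'll enlarge the lane.

```bash
python3 - <<'E'
import cv2,numpy as np
im=cv2.imread("pics/w2.png")[0:180,190:330]
im=(255*(im/255.)**0.6).astype(np.uint8)
cv2.imwrite("pics/c3.png",cv2.resize(im,(560,720)[0:2] if 0 else (462,594),interpolation=cv2.INTER_CUBIC))
E
```

```text
(no output)
```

View pics/c3.png

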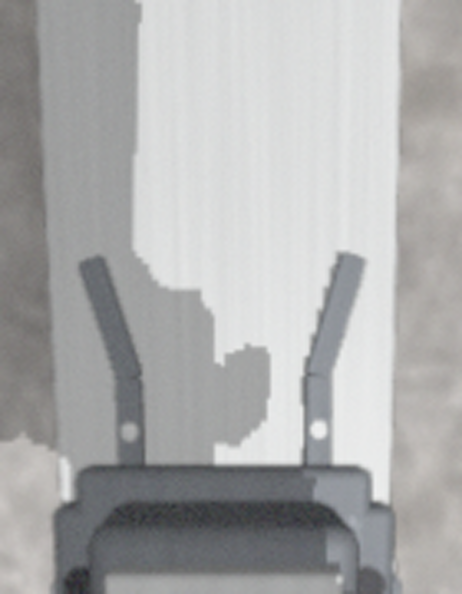

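```bash
python3 - <<'E'
from h import *
import json
st=json.load(open("w2.json"))
f=lambda p:[[190+u/3.3,v/3.3] for u,v in p]
M=onz("wrist",f([(104,256),(339,253),(142,377),(303,376),(144,460),(303,460)]),16,st);print(M.round(1))
print("mouth w",np.linalg.norm(M[0]-M[1]),"bend w",np.linalg.norm(M[2]-M[3]))
mm=(M[0]+M[1])/2;bm=(M[2]+M[3])/2;print("mouth mid",mm,"bend mid",bm,"len",np.linalg.norm(bm-mm))
E_=onz("wrist",f([(38,20),(59,450),(400,20),(393,450)]),8,st);print(E_.round(1))
for i in(0,2):
    d=E_[i+1]-E_[i];print("edge yaw",np.degrees(np.arctan2(d[1],d[0])))
print("rail width axis yaw",[np.degrees(np.arctan2(*(M[i+1]-M[i])[1::-1]))-90 for i in(0,2)])
# held housing top pad / flange
print(proj("wrist",[mm],st))
# scene-based bridge points: plate far corners
E
```

```text
[[ 542.1 -219.8   16. ]
 [ 536.7 -134.9   16. ]
 [ 584.1 -204.7   16. ]
 [ 580.7 -144.9   16. ]
 [ 614.6 -203.    16. ]
 [ 611.5 -142.7   16. ]]
mouth w 85.08371004545701 bend w 59.896577446200794
mouth mid [ 539.41438948 -177.394305     16.        ] bend mid [ 582.39361802 -174.79343047   16.        ] len 43.057852178774354
[[ 461.8 -246.6    8. ]
 [ 613.  -236.7    8. ]
 [ 455.1 -118.3    8. ]
 [ 606.3 -107.3    8. ]]
edge yaw 3.7277205391855985
edge yaw 4.190045968928365
rail width axis yaw [np.float64(3.6771521169150816), np.float64(3.322319867583502)]
[[257.11374724  76.98538445]]
```

Rail mouth 85 (86 given), rail gap 60 (61), flare 43 (42) and plate 129 (130) all agree. The lane yaw is about 3.8° and the gauge origin about (577, -175). I'll place the housing at gauge x = -98, so the TCP goes to about (481, -181).

Emit:
drive_tool --rows '[[[1.5,0,0,0,0,-0.014,0.9],[3,0.1,0,0,0,0,0.9],[4,0.1,0,0,0,0,0.9],[4,0.1,0,0,0,0,0.9],[3,0,2,0,0,0,0.9],[1.5,0,3,0,0,0,0.9],[0.5,0,4,0,0,0,0.9],[0,0,4,0,0,0,0.9],[0,0,3,0,0,0,0.9],[0,0,1.5,0,0,0,0.9],[0,0,0.8,0,0,0,0.9],[0,0,0,0,0,0,0.9]]]'

```text
time: 6.62
ee_pos: [481.9, -180.8, 118.0]
tool_rot: [[-0.998, -0.066, -0.002], [-0.066, 0.998, 0.0], [0.002, 0.001, -1.0]]
force: [-0.5, 0.7, -7.1]
width: 0.413
```

```bash
python3 - <<'E'
from h import *
plan([481,-181.2,96],93.8)
E
```

```text
t 6.62 pos [ 481.9 -180.8  118. ] w 0.41 F [-0.5  0.7 -7.1]
shift cm tool [ 0.08 -0.04  2.2 ]
rotvec [ 0.0006 -0.002   0.0002] q7 103.0 after-turn shift [ 0.09 -0.04  2.2 ]
rotvec [ 3.1000e-03  9.0000e-04 -3.1414e+00] q7 103.0 after-turn shift [-0.09  0.04  2.2 ]
```

Emit:
drive_tool --rows '[[[0.08,-0.04,0.8,0,0,0,0.9],[0,0,0.6,0,0,0,0.9],[0,0,0.3,0,0,0,0.9],[0,0,0.2,0,0,0,0.9],[0,0,0.1,0,0,0,0.9],[0,0,0.05,0,0,0,0.9],[0,0,0,0,0,0,0.9]]]'

```text
time: 7.2
ee_pos: [482.2, -181.3, 98.6]
tool_rot: [[-0.998, -0.067, 0.0], [-0.067, 0.998, -0.0], [-0.0, -0.0, -1.0]]
force: [0.0, 0.7, -7.0]
width: 0.408
```

Emit:
drive_tool --rows '[[[0,0,0.1,0,0,0,0.9],[0,0,0.05,0,0,0,0.9],[0,0,0.05,0,0,0,0.9],[0,0,0,0,0,0,0.9]]]'

```text
time: 7.53
ee_pos: [482.0, -181.3, 96.3]
tool_rot: [[-0.998, -0.067, -0.0], [-0.067, 0.998, 0.0], [0.0, 0.0, -1.0]]
force: [-0.3, 0.0, -7.1]
width: 0.404
```

Emit:
drive_tool --rows '[[[0,0,0.05,0,0,0,0.9],[0,0,0,0,0,0,0.9],[0,0,0.05,0,0,0,0.9],[0,0,0,0,0,0,0.9]]]'

```text
time: 7.87
ee_pos: [482.1, -181.3, 95.7]
tool_rot: [[-0.998, -0.067, 0.0], [-0.067, 0.998, -0.0], [-0.0, -0.0, -1.0]]
force: [-1.8, 0.3, -2.8]
width: 0.409
```

Contact: the wrist now carries less of the weight. One small step more, then release, rise and look.

Emit:
drive_tool --rows '[[[0,0,0.04,0,0,0,0.9],[0,0,0,0,0,0,0.9],[0,0,0,0,0,0,0.6],[0,0,0,0,0,0,0.4],[0,0,0,0,0,0,0.2],[0,0,0,0,0,0,0],[0,0,0,0,0,0,0],[0,0,0,0,0,0,0],[0,0,0,0,0,0,0]]]'

```text
time: 8.62
ee_pos: [482.1, -181.3, 95.0]
tool_rot: [[-0.998, -0.067, 0.0], [-0.067, 0.998, -0.0], [-0.0, -0.0, -1.0]]
force: [-0.2, 0.0, 0.3]
width: 0.999
```

Emit:
drive_tool --rows '[[[0,0,-1,0,0,0,0],[0,0,-2,0,0,0,0],[0,0,-3,0,0,0,0],[0,0,-4,0,0,0,0],[-1,0,-3,0,0,0,0],[-1,0,-1,0,0,0,0],[0,0,0,0,0,0,0],[0,0,0,0,0,0,0]]]'

```text
time: 9.28
ee_pos: [502.0, -179.9, 235.7]
tool_rot: [[-0.998, -0.067, 0.001], [-0.067, 0.998, -0.0], [-0.001, -0.001, -1.0]]
force: [-0.9, -0.6, -1.0]
width: 0.998
```

```bash
python3 - <<'E'
from h import *
st,im=snap("wrist","pics/w3.png");print(st["time"],st["ee_pos"])
import json;json.dump({k:np.array(st[k]).tolist() for k in("ee_pos","tool_rot")},open("w3.json","w"))
o=np.array([577,-174.8,0]);a=np.radians(3.8);x=np.array([np.cos(a),np.sin(a),0]);y=np.array([-x[1],x[0],0])
im=cv2.cvtColor(im,cv2.COLOR_RGB2BGR);im=cv2.convertScaleAbs(cv2.resize(im,None,fx=1.5,fy=1.5),alpha=1.4,beta=10)
# predicted pad outline and lane line
cx=o-98*x
for P,c in(([cx+x*sx*45+y*sy*15+[0,0,54] for sx,sy in((1,1),(1,-1),(-1,-1),(-1,1))],(0,0,255)),([cx+x*sx*49+y*sy*28+[0,0,18] for sx,sy in((1,1),(1,-1),(-1,-1),(-1,1))],(0,255,0))):
    q=proj("wrist",P,st);print(q.round(1).tolist())
    for p in q: cv2.circle(im,tuple(int(v*1.5) for v in p),2,c,-1)
cv2.imwrite("pics/w3b.png",im[0:420])
E
```

```text
9.2833 [ 502.02072618 -179.86091991  235.68583948]
[[271.7, 215.2], [240.5, 215.2], [238.9, 118.2], [273.1, 118.2]]
[[282.0, 207.4], [230.5, 207.4], [228.1, 113.9], [284.3, 113.9]]
```

View pics/w3b.png

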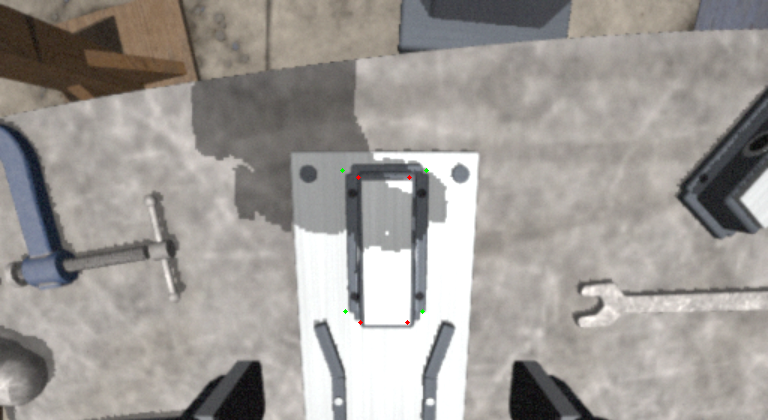

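The housing lies squarely on the plate in front of the bar, within about 2 mm of the predicted outline: pad u 361–414, flange u 348–427, plate edges 293 and 478. Now I'll shut the fingers, back off and lower behind its end face.

Emit:
drive_tool --rows '[[[1,0.1,0,0,0,0,0.5],[2,0,0,0,0,0,1],[3,0,0,0,0,0,1],[2.2,0,0,0,0,0,1],[1,0,0,0,0,0,1],[0.5,0,2,0,0,0,1],[0,0,3,0,0,0,1],[0,0,3.5,0,0,0,1],[0,0,2.5,0,0,0,1],[0,0,1.5,0,0,0,1],[0,0,0.7,0,0,0,1],[0,0,0,0,0,0,1]]]'

```text
time: 10.33
ee_pos: [403.9, -184.9, 101.3]
tool_rot: [[-0.998, -0.067, -0.004], [-0.067, 0.998, 0.002], [0.004, 0.002, -1.0]]
force: [-0.1, 0.5, 0.3]
width: -0.004
```

```bash
python3 - <<'E'
from h import *
plan([405.4,-185.5,97],93.8)
E
```

```text
t 10.33 pos [ 403.9 -184.9  101.3] w -0.0 F [-0.1  0.5  0.3]
shift cm tool [-0.14 -0.07  0.43]
rotvec [ 0.0019 -0.0036  0.0006] q7 106.0 after-turn shift [-0.14 -0.06  0.43]
rotvec [ 5.700e-03  2.900e-03 -3.141e+00] q7 106.0 after-turn shift [0.14 0.06 0.43]
```

Emit:
drive_tool --rows '[[[-0.2,-0.05,0.2,0,0,0,1],[-0.2,0,0.2,0,0,0,1],[-0.3,0,0,0,0,0,1],[-0.2,0,0,0,0,0,1],[-0.2,0,0,0,0,0,1],[-0.2,0,0,0,0,0,1],[-0.2,0,0,0,0,0,1],[-0.2,0,0,0,0,0,1],[-0.2,0,0,0,0,0,1],[-0.2,0,0,0,0,0,1]]]'

```text
time: 11.17
ee_pos: [425.7, -184.5, 98.9]
tool_rot: [[-0.998, -0.066, -0.001], [-0.066, 0.998, 0.0], [0.001, 0.0, -1.0]]
force: [-1.7, -0.5, 1.9]
width: -0.005
```

Emit:
drive_tool --rows '[[[-0.3,0,0,0,0,0,1],[-0.5,0,0,0,0,0,1],[-0.5,0,0,0,0,0,1],[-0.5,0,0,0,0,0,1],[-0.5,0,0,0,0,0,1],[-0.5,0,0,0,0,0,1],[-0.5,0,0,0,0,0,1],[-0.5,0,0,0,0,0,1],[-0.5,0,0,0,0,0,1],[-0.5,0,0,0,0,0,1],[-0.4,0,0,0,0,0,1],[-0.3,0,0,0,0,0,1]]]'

```text
time: 12.17
ee_pos: [481.6, -180.8, 99.0]
tool_rot: [[-0.998, -0.067, 0.0], [-0.067, 0.998, -0.0], [-0.0, -0.0, -1.0]]
force: [-2.2, 0.4, -0.6]
width: -0.001
```

Emit:
drive_tool --rows '[[[-0.3,0,0,0,0,0,1],[-0.4,0,0,0,0,0,1],[-0.4,0,0,0,0,0,1],[-0.4,0,0,0,0,0,1],[-0.4,0,0,0,0,0,1],[-0.4,0,0,0,0,0,1],[-0.4,0,0,0,0,0,1],[-0.4,0,0,0,0,0,1],[-0.4,0,0,0,0,0,1],[-0.3,0,0,0,0,0,1],[-0.2,0,0,0,0,0,1],[-0.1,0,0,0,0,0,1]]]'

```text
time: 13.17
ee_pos: [522.3, -178.1, 99.0]
tool_rot: [[-0.998, -0.067, 0.0], [-0.067, 0.998, -0.0], [-0.0, -0.0, -1.0]]
force: [-3.0, -0.0, 1.1]
width: 0.001
```

```bash
python3 - <<'E'
from h import *
st,im=snap("scene","pics/s2.png");s=readout.read_state();print(s["force"],s["ee_pos"])
im=cv2.cvtColor(im,cv2.COLOR_RGB2BGR)[170:280,225:365]
cv2.imwrite("pics/s2b.png",cv2.resize(cv2.convertScaleAbs(im,alpha=1.3),None,fx=5,fy=5,interpolation=cv2.INTER_CUBIC))
E
```

```text
[-0.96832247 -0.14400103 -0.23724507] [ 522.30149484 -178.09932776   98.99787644]
```

View pics/s2b.png

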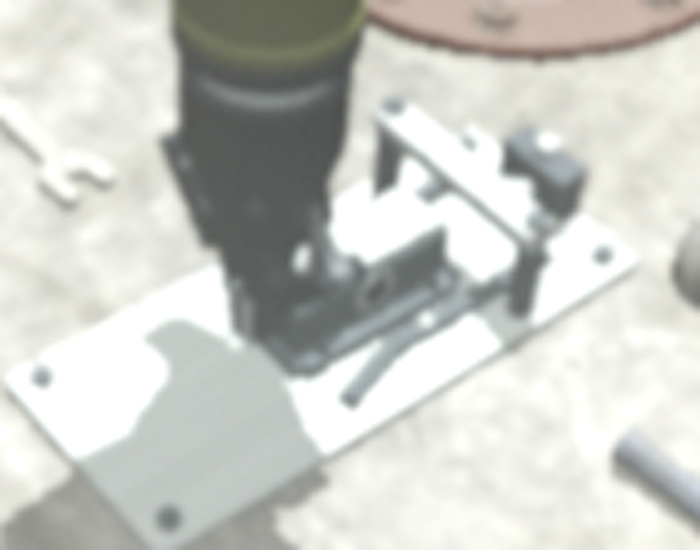

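The housing is pushed straight between the rails, its front end just short of the bar, with the fingers flush behind it. The force is only drag, so I'll carry on more slowly.

Emit:
drive_tool --rows '[[[-0.15,0,0,0,0,0,1],[-0.2,0,0,0,0,0,1],[-0.2,0,0,0,0,0,1],[-0.2,0,0,0,0,0,1],[-0.2,0,0,0,0,0,1],[-0.2,0,0,0,0,0,1],[-0.2,0,0,0,0,0,1],[-0.2,0,0,0,0,0,1],[-0.15,0,0,0,0,0,1],[-0.1,0,0,0,0,0,1],[-0.05,0,0,0,0,0,1],[-0.05,0,0,0,0,0,1]]]'

```text
time: 14.22
ee_pos: [540.9, -176.9, 99.0]
tool_rot: [[-0.998, -0.067, -0.0], [-0.067, 0.998, -0.0], [0.0, -0.0, -1.0]]
force: [-3.2, -0.8, 1.5]
width: 0.002
```

Emit:
drive_tool --rows '[[[-0.05,0,0,0,0,0,1],[-0.05,0,0,0,0,0,1],[-0.05,0,0,0,0,0,1],[-0.05,0,0,0,0,0,1],[-0.05,0,0,0,0,0,1],[-0.05,0,0,0,0,0,1],[-0.05,0,0,0,0,0,1],[-0.05,0,0,0,0,0,1]]]'

```text
time: 14.88
ee_pos: [544.9, -176.6, 99.0]
tool_rot: [[-0.998, -0.067, -0.0], [-0.067, 0.998, -0.0], [0.0, -0.0, -1.0]]
force: [-3.2, 0.0, 2.2]
width: 0.001
```

Drag is about 3 N with no stop yet. Rather than creep blindly, I'll lift off for a moment and look straight down at the stop pad to measure where it stands.

Emit:
drive_tool --rows '[[[0.3,0,0,0,0,0,1],[0.5,0,-0.5,0,0,0,1],[0.3,0,-2,0,0,0,1],[0,0,-3,0,0,0,1],[0,0,-3,0,0,0,1],[-2,0,-1,0,0,0,1],[-3.5,0,0,0,0,0,1],[-4,0,0,0,0,0,1],[-4,0,0,0,0,0,1],[-3.5,0,0,0,0,0,1],[-2,0,0,0,0,0,1],[-1,0,0,0,0,0,1]]]'

```text
time: 15.88
ee_pos: [736.1, -162.6, 193.6]
tool_rot: [[-0.998, -0.068, 0.002], [-0.068, 0.998, 0.001], [-0.002, 0.001, -1.0]]
force: [-0.1, 0.2, -0.3]
width: -0.002
```

Emit:
drive_tool --rows '[[[0,0,0,0,0,0,1],[0,0,0,0,0,0,1]]]'

```text
time: 16.05
ee_pos: [733.3, -163.7, 193.6]
tool_rot: [[-0.998, -0.067, -0.0], [-0.067, 0.998, 0.0], [0.0, 0.0, -1.0]]
force: [0.7, -0.6, 0.1]
width: -0.003
```

```bash
python3 - <<'E'
from h import *
st,im=snap("wrist","pics/w4.png");print(st["time"],st["ee_pos"])
import json;json.dump({k:np.array(st[k]).tolist() for k in("ee_pos","tool_rot")},open("w4.json","w"))
p=proj("wrist",[[691.7,-167.2,32]],st)[0];print(p)
u0,v0=130,30
im=cv2.cvtColor(im,cv2.COLOR_RGB2BGR)[v0:v0+200,u0:u0+260]
im=(255*(im/255.)**0.6).astype(np.uint8)
cv2.imwrite("pics/w4b.png",cv2.resize(im,None,fx=3,fy=3,interpolation=cv2.INTER_CUBIC))
E
```

```text
16.05 [ 733.32401407 -163.72804134  193.56975882]
[254.80518952 150.99306629]
```

View pics/w4b.png

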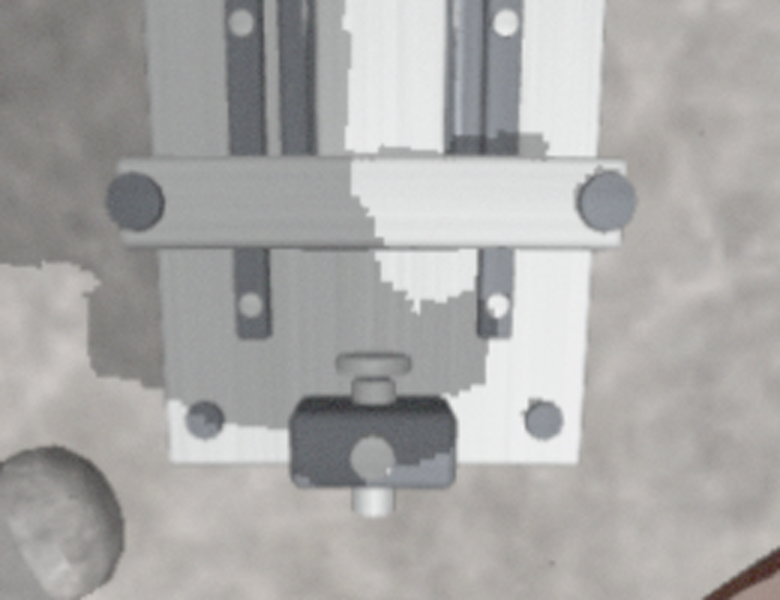

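The view shows the pad's front face at crop (374,353), the rail ends at v≈338, the bar's rear edge at v≈247, the plate's end at v≈463, and the housing still under the bar. Next I'll work out the pad face in gauge x, with the rails and plate end as checks.

```bash
python3 - <<'E'
from h import *
import json
st=json.load(open("w4.json"))
f=lambda u,v:[[130+u/3,30+v/3]]
o=np.array([577,-174.8,0]);a=np.radians(3.8);x=np.array([np.cos(a),np.sin(a),0]);y=np.array([-x[1],x[0],0])
for n,u,v,z in[("pad z21",374,353,21),("pad z28",374,353,28),("rail end L(110)",254,338,16),("rail end R",497,338,16),("plate end(150)",374,463,8),("bar rear(85)",374,245,68.5),("bar front(65)",374,157,68.5),("rail bend? L inner",271,320,16),("R inner",480,320,16)]:
    P=onz("wrist",f(u,v),z,st)[0]-o;print(n,P@x,P@y)
plan(o+x*-40+[0,0,193.6],93.8)
E
```

```text
pad z21 113.3651808584827 -0.22946730564493592
pad z28 112.62935615737707 -0.16499454490453175
rail end L(110) 109.46485972578499 -35.49986684734626
rail end R 109.43184201061628 35.836861154525884
plate end(150) 149.10001990152463 -0.41477703652396375
bar rear(85) 84.13256412731235 0.24972922151301424
bar front(65) 65.30458321366612 0.27872007574192115
rail bend? L inner 104.27160754349944 -30.3307212074991
R inner 104.24354981520266 30.683504124543965
t 16.1 pos [ 732.7 -164.2  193.8] w 0.0 F [-1.  -0.5  0.2]
shift cm tool [19.61 -0.02  0.04]
rotvec [-0.0001 -0.0006  0.0003] q7 100.0 after-turn shift [19.61 -0.03  0.02]
rotvec [ 1.0000e-03 -1.0000e-04 -3.1413e+00] q7 100.0 after-turn shift [-19.61   0.03   0.02]
```

All the references agree within 1 mm. The pad face is at gauge x≈113.5, so the stop should be met at TCP x≈574 ±3. Going back behind the housing.

Emit:
drive_tool --rows '[[[2,0,0,0,0,0,1],[3.5,0,0,0,0,0,1],[4,0,0,0,0,0,1],[4,0,0,0,0,0,1],[3.5,0,0,0,0,0,1],[2,0,0,0,0,0,1],[0.8,0,1,0,0,0,1],[0,0,2.5,0,0,0,1],[0,0,3,0,0,0,1],[0,0,2,0,0,0,1],[0,0,0.9,0,0,0,1],[0,0,0,0,0,0,1]]]'

```text
time: 17.1
ee_pos: [534.1, -177.2, 98.8]
tool_rot: [[-0.998, -0.066, -0.003], [-0.066, 0.998, 0.001], [0.003, 0.001, -1.0]]
force: [0.2, -0.5, 0.4]
width: -0.006
```

Emit:
drive_tool --rows '[[[-0.1,0,0,0,0,0,1],[-0.2,0,0,0,0,0,1],[-0.2,0,0,0,0,0,1],[-0.2,0,0,0,0,0,1],[-0.1,0,0,0,0,0,1],[-0.05,0,0,0,0,0,1],[-0.05,0,0,0,0,0,1],[-0.05,0,0,0,0,0,1]]]'

```text
time: 17.77
ee_pos: [545.1, -176.6, 100.0]
tool_rot: [[-0.998, -0.067, -0.001], [-0.067, 0.998, -0.0], [0.001, 0.0, -1.0]]
force: [-2.1, -0.6, 1.2]
width: 0.002
```

Emit:
drive_tool --rows '[[[-0.1,0,0.05,0,0,0,1],[-0.2,0,0.05,0,0,0,1],[-0.25,0,0,0,0,0,1],[-0.25,0,0,0,0,0,1],[-0.25,0,0,0,0,0,1],[-0.25,0,0,0,0,0,1],[-0.25,0,0,0,0,0,1],[-0.2,0,0,0,0,0,1],[-0.15,0,0,0,0,0,1],[-0.1,0,0,0,0,0,1],[-0.05,0,0,0,0,0,1],[-0.05,0,0,0,0,0,1]]]'

```text
time: 18.77
ee_pos: [566.3, -175.1, 98.9]
tool_rot: [[-0.998, -0.067, -0.0], [-0.067, 0.998, 0.0], [0.0, 0.0, -1.0]]
force: [-1.4, 0.4, -1.9]
width: -0.002
```

Emit:
drive_tool --rows '[[[0,0,0,0,0,0,1],[-0.03,0,0,0,0,0,1],[-0.03,0,0,0,0,0,1],[0,0,0,0,0,0,1],[0,0,0,0,0,0,1]]]'

```text
time: 19.18
ee_pos: [566.9, -175.1, 99.0]
tool_rot: [[-0.998, -0.067, 0.0], [-0.067, 0.998, -0.0], [-0.0, -0.0, -1.0]]
force: [-2.8, -0.8, -1.1]
width: -0.0
```

Creeping from here, 0.6–0.8 mm per call.

Emit:
drive_tool --rows '[[[-0.02,0,0,0,0,0,1],[-0.02,0,0,0,0,0,1],[-0.02,0,0,0,0,0,1],[-0.02,0,0,0,0,0,1],[0,0,0,0,0,0,1],[0,0,0,0,0,0,1]]]'

```text
time: 19.68
ee_pos: [567.8, -175.1, 99.0]
tool_rot: [[-0.998, -0.067, 0.0], [-0.067, 0.998, -0.0], [-0.0, -0.0, -1.0]]
force: [-1.2, -0.7, -0.6]
width: -0.006
```

Emit:
drive_tool --rows '[[[-0.02,0,0,0,0,0,1],[-0.02,0,0,0,0,0,1],[-0.02,0,0,0,0,0,1],[-0.02,0,0,0,0,0,1],[0,0,0,0,0,0,1],[0,0,0,0,0,0,1]]]'

```text
time: 20.18
ee_pos: [568.5, -175.0, 99.0]
tool_rot: [[-0.998, -0.067, 0.0], [-0.067, 0.998, -0.0], [-0.0, -0.0, -1.0]]
force: [-2.1, 0.2, -0.4]
width: -0.001
```

Emit:
drive_tool --rows '[[[-0.02,0,0,0,0,0,1],[-0.02,0,0,0,0,0,1],[-0.02,0,0,0,0,0,1],[-0.02,0,0,0,0,0,1],[0,0,0,0,0,0,1],[0,0,0,0,0,0,1]]]'

```text
time: 20.68
ee_pos: [569.4, -175.0, 99.0]
tool_rot: [[-0.998, -0.067, 0.0], [-0.067, 0.998, -0.0], [-0.0, -0.0, -1.0]]
force: [-1.2, -0.3, 0.8]
width: 0.0
```

Emit:
drive_tool --rows '[[[-0.02,0,0,0,0,0,1],[-0.02,0,0,0,0,0,1],[-0.02,0,0,0,0,0,1],[-0.02,0,0,0,0,0,1],[0,0,0,0,0,0,1],[0,0,0,0,0,0,1]]]'

```text
time: 21.18
ee_pos: [570.2, -174.9, 99.0]
tool_rot: [[-0.998, -0.067, 0.0], [-0.067, 0.998, -0.0], [-0.0, -0.0, -1.0]]
force: [-2.6, -0.7, 0.2]
width: -0.001
```

Emit:
drive_tool --rows '[[[-0.02,0,0,0,0,0,1],[-0.02,0,0,0,0,0,1],[-0.02,0,0,0,0,0,1],[-0.02,0,0,0,0,0,1],[0,0,0,0,0,0,1],[0,0,0,0,0,0,1]]]'

```text
time: 21.68
ee_pos: [571.0, -174.8, 99.0]
tool_rot: [[-0.998, -0.067, 0.0], [-0.067, 0.998, -0.0], [-0.0, -0.0, -1.0]]
force: [-2.0, 0.3, 0.3]
width: -0.003
```

Emit:
drive_tool --rows '[[[-0.02,0,0,0,0,0,1],[-0.02,0,0,0,0,0,1],[-0.02,0,0,0,0,0,1],[-0.02,0,0,0,0,0,1],[0,0,0,0,0,0,1],[0,0,0,0,0,0,1]]]'

```text
time: 22.18
ee_pos: [571.7, -174.8, 99.0]
tool_rot: [[-0.998, -0.067, 0.0], [-0.067, 0.998, -0.0], [-0.0, -0.0, -1.0]]
force: [-1.7, -0.1, 0.1]
width: -0.001
```

Emit:
drive_tool --rows '[[[-0.02,0,0,0,0,0,1],[-0.02,0,0,0,0,0,1],[-0.02,0,0,0,0,0,1],[0,0,0,0,0,0,1],[0,0,0,0,0,0,1]]]'

```text
time: 22.6
ee_pos: [572.3, -174.8, 99.0]
tool_rot: [[-0.998, -0.067, 0.0], [-0.067, 0.998, -0.0], [-0.0, -0.0, -1.0]]
force: [-2.4, -0.7, 1.2]
width: 0.002
```

Emit:
drive_tool --rows '[[[-0.02,0,0,0,0,0,1],[-0.02,0,0,0,0,0,1],[-0.02,0,0,0,0,0,1],[0,0,0,0,0,0,1],[0,0,0,0,0,0,1]]]'

```text
time: 23.02
ee_pos: [573.0, -174.7, 99.0]
tool_rot: [[-0.998, -0.067, 0.0], [-0.067, 0.998, -0.0], [-0.0, -0.0, -1.0]]
force: [-2.8, -0.4, 1.3]
width: -0.002
```

Emit:
drive_tool --rows '[[[-0.02,0,0,0,0,0,1],[-0.02,0,0,0,0,0,1],[-0.02,0,0,0,0,0,1],[0,0,0,0,0,0,1],[0,0,0,0,0,0,1]]]'

```text
time: 23.43
ee_pos: [573.5, -174.7, 99.0]
tool_rot: [[-0.998, -0.067, 0.0], [-0.067, 0.998, -0.0], [-0.0, -0.0, -1.0]]
force: [-3.3, -0.9, 1.1]
width: 0.004
```

Emit:
drive_tool --rows '[[[-0.02,0,0,0,0,0,1],[-0.02,0,0,0,0,0,1],[-0.02,0,0,0,0,0,1],[0,0,0,0,0,0,1],[0,0,0,0,0,0,1]]]'

```text
time: 23.85
ee_pos: [574.1, -174.7, 99.0]
tool_rot: [[-0.998, -0.067, 0.0], [-0.067, 0.998, -0.0], [-0.0, -0.0, -1.0]]
force: [-2.2, 0.1, 1.1]
width: -0.001
```

Emit:
drive_tool --rows '[[[-0.02,0,0,0,0,0,1],[-0.02,0,0,0,0,0,1],[-0.02,0,0,0,0,0,1],[0,0,0,0,0,0,1],[0,0,0,0,0,0,1]]]'

```text
time: 24.27
ee_pos: [574.4, -174.6, 99.0]
tool_rot: [[-0.998, -0.067, -0.001], [-0.067, 0.998, -0.0], [0.001, 0.0, -1.0]]
force: [-4.8, -0.5, 3.9]
width: -0.003
```

Emit:
drive_tool --rows '[[[-0.02,0,0,0,0,0,1],[-0.01,0,0,0,0,0,1],[0,0,0,0,0,0,1],[0,0,0,0,0,0,1]]]'

```text
time: 24.6
ee_pos: [574.5, -174.7, 99.0]
tool_rot: [[-0.998, -0.067, -0.001], [-0.067, 0.998, -0.0], [0.001, 0.0, -1.0]]
force: [-5.0, 0.5, 4.7]
width: -0.002
```

The stop is met at TCP x≈574.4, as predicted. Building up the press gradually.

Emit:
drive_tool --rows '[[[-0.02,0,0,0,0,0,1],[-0.02,0,0,0,0,0,1],[0,0,0,0,0,0,1],[0,0,0,0,0,0,1]]]'

```text
time: 24.93
ee_pos: [574.5, -174.7, 98.9]
tool_rot: [[-0.998, -0.067, -0.002], [-0.067, 0.998, -0.0], [0.002, 0.0, -1.0]]
force: [-5.9, -0.4, 3.7]
width: 0.002
```

Emit:
drive_tool --rows '[[[-0.02,0,0,0,0,0,1],[-0.02,0,0,0,0,0,1],[-0.02,0,0,0,0,0,1],[0,0,0,0,0,0,1],[0,0,0,0,0,0,1]]]'

```text
time: 25.35
ee_pos: [574.6, -174.6, 98.9]
tool_rot: [[-0.998, -0.066, -0.003], [-0.066, 0.998, 0.0], [0.003, 0.0, -1.0]]
force: [-8.1, 0.2, 6.2]
width: 0.002
```

Emit:
drive_tool --rows '[[[-0.03,0,0,0,0,0,1],[-0.03,0,0,0,0,0,1],[-0.03,0,0,0,0,0,1],[-0.02,0,0,0,0,0,1],[0,0,0,0,0,0,1],[0,0,0,0,0,0,1]]]'

```text
time: 25.85
ee_pos: [574.9, -174.7, 98.8]
tool_rot: [[-0.998, -0.066, -0.005], [-0.066, 0.998, 0.0], [0.005, 0.0, -1.0]]
force: [-10.4, 0.5, 7.6]
width: -0.001
```

Emit:
drive_tool --rows '[[[-0.03,0,0,0,0,0,1],[-0.03,0,0,0,0,0,1],[-0.02,0,0,0,0,0,1],[0,0,0,0,0,0,1],[0,0,0,0,0,0,1],[0,0,0,0,0,0,1],[0,0,0,0,0,0,1],[0,0,0,0,0,0,1],[0,0,0,0,0,0,1],[0,0,0,0,0,0,1],[0,0,0,0,0,0,1],[0,0,0,0,0,0,1]]]'

```text
time: 26.85
ee_pos: [575.1, -174.7, 98.7]
tool_rot: [[-0.998, -0.066, -0.006], [-0.066, 0.998, 0.0], [0.006, 0.001, -1.0]]
force: [-11.9, -0.8, 8.7]
width: -0.0
```

Emit:
drive_tool --rows '[[[0,0,0,0,0,0,1],[0,0,0,0,0,0,1],[0,0,0,0,0,0,1],[0,0,0,0,0,0,1],[0,0,0,0,0,0,1],[0,0,0,0,0,0,1]]]'

```text
time: 27.35
ee_pos: [575.0, -174.7, 98.7]
tool_rot: [[-0.998, -0.066, -0.006], [-0.066, 0.998, 0.0], [0.006, 0.0, -1.0]]
force: [-12.2, -0.3, 9.6]
width: 0.002
```

Pressed at about 12 N at the wrist (drag included) for over a second. Backing off slowly so the pad settles against the housing.

Emit:
drive_tool --rows '[[[0.03,0,0,0,0,0,1],[0.03,0,0,0,0,0,1],[0.03,0,0,0,0,0,1],[0.03,0,0,0,0,0,1],[0.03,0,0,0,0,0,1],[0.03,0,0,0,0,0,1],[0.03,0,0,0,0,0,1],[0.03,0,0,0,0,0,1],[0.03,0,0,0,0,0,1],[0.03,0,0,0,0,0,1],[0.03,0,0,0,0,0,1],[0.05,0,0,0,0,0,1]]]'

```text
time: 28.35
ee_pos: [574.4, -174.6, 98.8]
tool_rot: [[-0.998, -0.067, 0.001], [-0.067, 0.998, 0.0], [-0.001, -0.0, -1.0]]
force: [-1.7, -0.6, -0.3]
width: -0.004
```

Emit:
drive_tool --rows '[[[0.1,0,0,0,0,0,1],[0.3,0,0,0,0,0,1],[0.6,0,0,0,0,0,1],[0.8,0,-0.5,0,0,0,1],[0.3,0,-2,0,0,0,1],[0,0,-3,0,0,0,1],[0,0,-3,0,0,0,1],[-2,0,-2,0,0,0,1],[-3.5,0,0,0,0,0,1],[-4,0,0,0,0,0,1],[-4,0,0,0,0,0,1],[-2,0,0,0,0,0,1]]]'

```text
time: 29.35
ee_pos: [711.0, -164.4, 204.7]
tool_rot: [[-0.998, -0.068, 0.003], [-0.068, 0.998, 0.001], [-0.003, 0.001, -1.0]]
force: [-0.6, 0.5, -0.4]
width: 0.003
```

Emit:
drive_tool --rows '[[[-1,0,0,0,0,0,1],[-0.5,0,0,0,0,0,1],[0,0,0,0,0,0,1],[0,0,0,0,0,0,1]]]'

```text
time: 29.68
ee_pos: [721.9, -165.0, 204.0]
tool_rot: [[-0.998, -0.066, -0.001], [-0.066, 0.998, -0.0], [0.001, -0.0, -1.0]]
force: [0.5, -0.9, -0.2]
width: -0.004
```

```bash
python3 - <<'E'
from h import *
st,im=snap("wrist","pics/w5.png");print(st["time"],st["ee_pos"])
import json;json.dump({k:np.array(st[k]).tolist() for k in("ee_pos","tool_rot")},open("w5.json","w"))
u0,v0=130,20
im=cv2.cvtColor(im,cv2.COLOR_RGB2BGR)[v0:v0+200,u0:u0+260]
im=(255*(im/255.)**0.6).astype(np.uint8)
cv2.imwrite("pics/w5b.png",cv2.resize(im,None,fx=3,fy=3,interpolation=cv2.INTER_CUBIC))
E
```

```text
29.6833 [ 721.90939307 -165.04974336  204.03801443]
```

View pics/w5b.png

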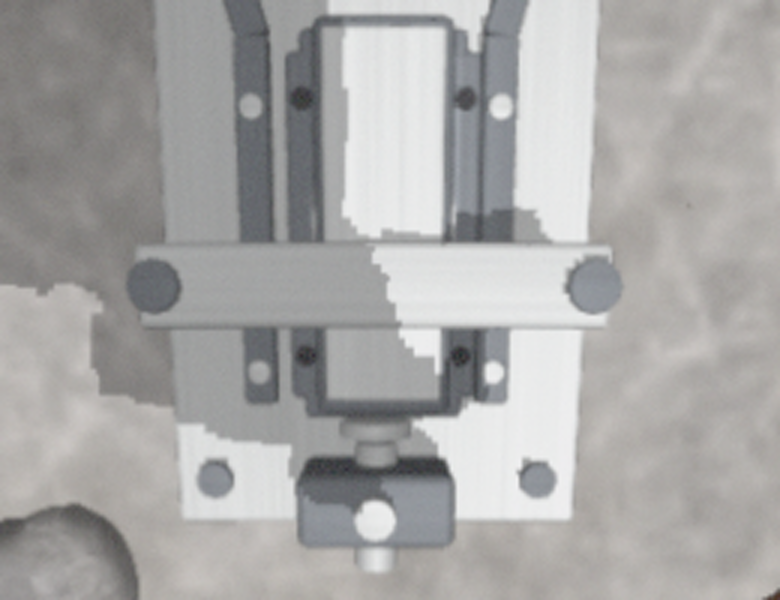

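The final view shows the housing right through under the bar, its flange end against the pad at about (375,415) and its midline square to the lane. It sits about 2 mm to one side, and the bystanders are untouched. Handing in.

```bash
python3 -c "
from workcell import arm,readout
s=readout.read_state();print(s['time'],s['force']);print(arm.sign_off())"
```

```text
29.7333 [-0.1986883   0.47722417  1.01251258]
the job is handed in; nothing more can be done
None
```

The job is done and handed in at 29.7 s. The far housing was set flat on the gauge plate, pushed under the bar to the stop, pressed, and released there.

- **Stop contact:** I found the pad by wrist camera at gauge x≈113.5 mm and met it by feel at TCP x≈574.4 mm, as predicted.
- **Press:** I held about 12 N at the wrist for just over a second. That includes 2–3 N of drag and some friction from downward load, so I estimate 8–10 N on the stop itself; it was not measured directly. The force stayed well under 20 N, and I felt no knock against the bar.
- **Release:** I backed off slowly so the sprung pad would settle against the housing.

**Last checks:** the final picture shows the housing right through under the bar, touching the pad and square to the lane. It sits about 2 mm off the centre line, inside the 5 mm limit. I saw no bystander moved, but I did not re-measure them. The remaining contact force on the stop could not be measured either, only seen as touching. No checks failed or disagreed, apart from a first housing reading thrown off by shadow, which I re-measured before grasping.

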